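Park the camera, then hold the inspection hatch open

ROBOT

A 6-joint arm with a two-finger parallel gripper is mounted at the origin on the work surface. World frame = base frame: x ahead of the robot, y to its left, z up, the work surface at z = 0. Lengths are in m, angles in rad, forces in N, time in s.
With the tool pointing down it reaches from about 0.35 to 0.975 m from the base axis. Payload 4.9 kg.
Tool frame: the origin (TCP) lies midway between the tips of the shut fingers; the grasp point (between the pads) lies 19 mm behind it; z points along the fingers, y is the line along which they close (so a half turn about z gives the same grasp; the last joint's range is limited). The gripper opens to 85 mm and grips with 20 to 120 N. Pads are 22 mm wide; open, the fingers measure 114 mm over their backs; the gripper's body (76 mm by 85 mm) begins 54 mm behind the grasp point. The pads swing forward as they close: fully open they stand 13 mm farther back than shut.
Start: joints at [1.033, 0.053, 1.613, -0, 1.476, -0.119], TCP at [0.254, 0.571, 0.231] pointing down, gripper open.
Joint ranges: [-3.01, 3.01], [-1.01, 2.22], [0.06, 2.58], [-1.02, 4.17], [0.09, 2.62], [-3.14, 3.14]. Speed limits (rad/s): [2.57, 2.57, 3.14, 3.14, 3.14, 3.14].

INTERFACE

Orientations are given as a unit quaternion [w, x, y, z].
In Python, from workcell import ctrl, imaging, job_done gives the robot as it stands.
- The arm moves only by the shell command python3 -m creep 'ROWS' [OPENING] [FORCE]. ROWS is JSON, a list of rows, each a list of 6 numbers: the shift along the world's x, y, z in mm, then the turn, a rotation vector about the world's x, y, z in rad. A call has 1 to 5 rows; each row shifts and turns the commanded pose from where the row before left it; what a row does not reach is not made up. A row lasts 1/8 s, in which the tool goes at most 62.5 mm and 10.7 degrees, less where a joint would pass 70% of its speed; a pose out of reach is approached as far as the arm can. A call is refused whole if a number of a shift passes 62.5 or a number of a turn 0.188, either way. A call with a gripper value outside its range is refused whole. OPENING is the gripper command: -1 is shut, 1 is fully open, values between are in proportion, set as the call begins (- or left out, the last holds). The fingers move at their own pace and stop on an object; FORCE is the grip in N (left out, the last holds). Time passes only in rows, so rows that do not move let the fingers close. It gives the time, the measured TCP pose, the force, the opening and the grip force at its end, in the units of the state.
- ctrl.observe(): the state, without advancing time (a new reading comes with each control period).
- imaging.camera(name): name is "scene" or "top" or "wrist"; returns (picture, depth): 420x560x3 uint8, red, green, blue; 420x560 float32, m along the optical axis (not along the pixel's ray), 0 where there is no reading.
- imaging.get_calibration(name): a dict with "camera_matrix" (3x3 intrinsics, pixels), "extrinsics" (4x4, takes a point from world to camera coordinates); the wrist camera has in their place "T_tool_cam" (4x4, takes a point from camera to tool coordinates, whose origin is the TCP and whose axes are the flange's). Camera axes: x right, y down, z forward; pixel columns grow to the right and rows downward; lengths in m; the calibration is good to about 2 mm. A picture is of the moment at which its call begins: read the wrist's pose just before it. get_calibration takes no time and is no camera call.
- job_done(): hands the job in; it is judged then, once.
The state is a dict: "clock": time; "joint_positions": joint angles; "joint_velocities": joint speeds; "joint_torque": joint torques, N m; "tool_pos": TCP position; "orientation": TCP orientation; "wrist_force": force on the tool from outside, world axes, zero at the start; "moment": the same for the moment, N m; "finger_gap": finger opening in m; "gripper_force": force on a finger pad.
Only numpy, scipy, OpenCV 4.12 (cv2) and the standard library are available. Lean on these libraries where they do the work, as an engineer would, in place of code of your own. Each camera call takes 0.05 s, during which the arm holds its last target. There are 200 camera calls.

TASK

Get the inspection box ready for a colleague to take out the specimen: first slide the camera carriage along its rail right up against the end stop on the robot's right, leaving the hatch shut meanwhile. Then draw the spring-closed hatch cover fully open towards the robot's left by its round latch knob; a tug tells whether the latch is caught, and if it is, a quarter turn of the knob (either way) frees it. Finish while still holding the cover fully open, with the camera still parked and the loose things on and beside the box left where they are.

Things in the scene. Friction and masses are not known exactly. Their poses are not given: they have to be found in the camera images.
- box_top (a point): Centre of the top of the inspection box, a fixed cream housing 240 (x) x 400 (y) x 110 mm high; place and yaw vary. Its x points away from the robot, y to the robot's left along both the camera rail and the hatch slide, z up. The camera rail runs along the back (line x = +70 mm) with a dark stop at each end; the hatch is in the front half.
- carriage_post (a point): Grip point of the camera carriage: on the axis of an upright round steel post 18 mm in diameter, 70 mm tall, 15 mm below its top, 220 mm above the table, 55 mm above the 44 x 54 mm block it stands on. Axes as the box. A grey camera hangs from the block, 43 to 113 mm in front (-x) of the post and 52 mm wide, its top 19 mm (a small cap: 7 mm) below this point. The end stops end 68 mm lower.
- camera_carriage (a joint): Travel of the carriage along its rail in m: 0 at the stop on the robot's left (+y of the box), growing towards the robot's right (-y) to 0.30, where it meets the right-hand stop and is parked. It starts somewhere in the left third, slides with about 2 N of friction and stays where it is left.
- latch_grip (a point): Grip point of the latch knob: on the axis of a plain round black knob 36 mm in diameter, 12.5 mm below its top, 22 mm above the cover's face, 152 mm above the table. Axes as the box; moves with the cover but does not turn with the knob. The knob has no end stops (friction 0.1 N m). Its hidden catch is engaged in some starts, free in others; a turn of 1.3 to 1.8 rad either way frees an engaged one and engages a free one.
- hatch_cover: Hatch cover, a steel plate 90 (x) x 110 (y) x 6 mm, knob in its middle; origin at the centre of its underside, 28 mm below latch_grip. Slides 85 mm in +y of the box: origin at y = -50 mm (shut) to +35 mm (fully open, stop) from box_top. A spring pulls it shut with 2 N (shut) to 4.5 N (open). With the catch engaged it stops dead after 3 to 18 mm; free, it slides all the way.
- mount_a: Bystander: loose black specimen mount, a disc 30 mm in diameter and 20 mm high, standing on the box's top near its front right corner. Origin at its underside.
- objective: Bystander: loose steel microscope objective, 30 mm in diameter and 42 mm high, standing on the box's top near its left end, behind or beside a low grey spring housing 70 x 36 x 20 mm. Origin at its underside.
- beaker: Bystander: loose glass beaker, 68 mm in diameter and 85 mm high, on the table to the right of the box. Origin at its underside.
- wash_bottle: Bystander: loose white bottle, 60 mm in diameter and 160 mm high, on the table to the right of the box. Origin at its underside.
- spare_camera: Bystander: loose blue camera, 90 x 45 x 45 mm, on the table to the left of the box. Origin at its underside.

How it is judged:
On the way, in this order (a step that is already met when the one before it is completed fails the run):
1. the camera carriage is against the right-hand stop while the hatch is still shut (value of joint camera_carriage above 0.294 m and y of latch_grip in the frame of box_top below -0.035 m), for 0.2 s.
2. the hatch cover is drawn fully open by the gripper (y of latch_grip in the frame of box_top above 0.026 m and contact force between the fingers and hatch_cover above 1 N), for 0.2 s.
At the end, for the whole second after the job is handed in: The hatch cover is at rest within 9 mm of fully open, held there by the fingers (more than 1 N on the cover or its knob), and the camera carriage is within 6 mm of the right-hand stop (all of step 2 and linear speed of hatch_cover below 0.02 m/s and value of joint camera_carriage above 0.294 m); the arm keeps its last pose, push and grip.
It fails at once if the hatch is opened before the camera is parked (y of latch_grip in the frame of box_top above -0.02 m and value of joint camera_carriage below 0.28 m).
It fails at once if one of the loose bystanders is moved more than 30 mm (distance of any of mount_a, objective, beaker, wash_bottle, spare_camera from where it was at the start of the episode above 0.03 m).
It also fails if it takes over 51 s, if anything falls off the work surface, if the arm or the gripper's body presses on something with over 40 N, if the wrist force passes 120 N, or if a joint passes its speed limit or range.

## Working session

There is one attempt and no reset: what is moved stays moved. The work goes in short steps, Python scripts to look and compute and a shell command to move; the robot and the scene stay as the last step left them, time stands still between calls to the robot, and variables do not carry over. Pictures are saved under pics/ and viewed, at most 10 in all, crops included, and the job is handed in when it is done.

```bash
mkdir -p pics
cat > h.py <<'E'
import numpy as np,cv2
from workcell import ctrl,imaging,job_done
def world(name,d,u,v):
    c=imaging.get_calibration(name);K=np.array(c["camera_matrix"]);T=np.linalg.inv(np.array(c["extrinsics"]))
    u=np.asarray(u,float);v=np.asarray(v,float)
    p=np.stack([(u-K[0,2])/K[0,0]*d,(v-K[1,2])/K[1,1]*d,d,np.ones_like(d)],-1)
    return (p@T.T)[...,:3]
def cloud(name,d):
    v,u=np.mgrid[:420,:560];return world(name,d,u,v)
E
python3 - <<'E'
from h import *
for n in("top","scene"):
    p,d=imaging.camera(n);np.save(n+"_d.npy",d);np.save(n+"_p.npy",p);cv2.imwrite(f"pics/{n}0.png",p[...,::-1])
print(ctrl.observe())
E
```

```text
{'clock': 0.1, 'joint_positions': array([ 1.03302153e+00,  5.33194025e-02,  1.61418597e+00, -3.50216924e-06,
        1.47597862e+00, -1.18967725e-01]), 'joint_velocities': array([-0.00120089, -0.004063  , -0.00216614,  0.00067899,  0.00047764,
       -0.00013754]), 'joint_torque': array([ 1.49878906e-04, -3.94903994e+01, -3.71363676e+01, -1.38767864e-04,
        3.96629650e-03,  1.26456175e-05]), 'tool_pos': array([0.25385714, 0.57049878, 0.23015075]), 'orientation': array([-3.03330713e-04,  2.07876244e-01,  9.78154677e-01, -8.95705153e-04]), 'wrist_force': array([ 0.38648884, -0.02131341,  0.36487777]), 'moment': array([ 0.05617278, -0.00293403,  0.00843572]), 'gripper_force': 0.0, 'finger_gap': 0.08542486388987752}
```

View pics/top0.png

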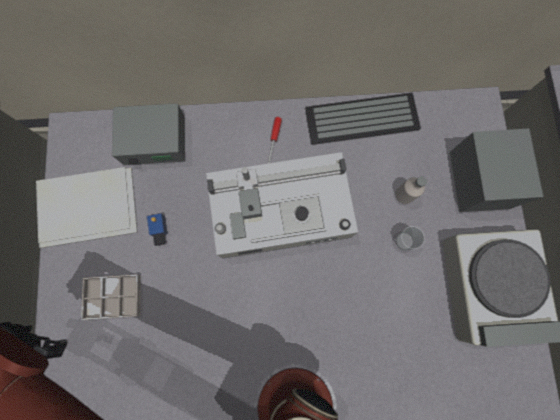

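View pics/scene0.png

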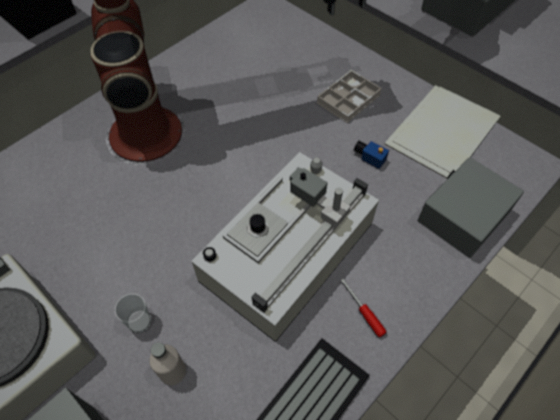

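Top view: box from about (207,170) to (357,235), post at (246,175), the knob at (302,213), mount_a at (345,224), objective at (221,228), and the camera over the front-left of the hatch. I'll measure these in the depth clouds.

```bash
cat > m.py <<'E'
from h import *
import sys
P={n:cloud(n,np.load(n+"_d.npy")) for n in("top","scene")}
X=P["top"]; S=P["scene"]
def sel(X,z0,z1,c=None,r=.05):
    m=(X[...,2]>z0)&(X[...,2]<z1)&(X[...,0]>.3)&(X[...,0]<1)&(abs(X[...,1])<.4)
    if c is not None: m&=np.hypot(X[...,0]-c[0],X[...,1]-c[1])<r
    return X[m]
for n,Y in P.items():
    q=sel(Y,.10,.125); r=cv2.minAreaRect((q[:,:2]*1000).astype(np.float32)); print(n,"box",r,np.median(q[:,2]))
def at(u,v,n="top"): return P[n][v,u].round(3)
print("post",at(246,175),at(245,173),"knob",at(302,213),"mount",at(345,224),"obj",at(221,228),"post scene",at(338,192,"scene"),"knob s",at(257,222,"scene"))
k=at(302,213); p=at(246,175)
for n,Y in P.items():
    for nm,c,z0,z1,R in(("knob",k,.155,.175,.03),("post",p,.20,.245,.03)):
        q=sel(Y,z0,z1,c,R); 
        if len(q): print(n,nm,len(q),q.mean(0),q.min(0),q.max(0),cv2.minEnclosingCircle((q[:,:2]*1000).astype(np.float32)))
E
python3 m.py
python3 - <<'E'
import numpy as np,cv2
a=np.load("top_p.npy")[140:265,190:370,::-1]; b=np.load("scene_p.npy")[140:335,180:390,::-1]
cv2.imwrite("pics/c.png",cv2.resize(a,None,fx=4,fy=4,interpolation=cv2.INTER_CUBIC))
E
```

```text
top box ((581.3162841796875, -95.93997192382812), (241.47499084472656, 605.2461547851562), 5.56162691116333) 0.10982922441568832
scene box ((580.7144775390625, -97.8798828125), (242.97964477539062, 607.32958984375), 5.529341220855713) 0.11069167300038252
post [0.624 0.092 0.214] [0.624 0.093 0.23 ] knob [ 0.523 -0.05   0.166] mount [ 0.492 -0.169  0.131] obj [0.498 0.171 0.151] post scene [0.634 0.089 0.235] knob s [ 0.531 -0.055  0.165]
top knob 142 [ 0.52528466 -0.0483295   0.163374  ] [ 0.5083622  -0.06441058  0.15502741] [ 0.54326784 -0.03142104  0.16854713] ((526.0376586914062, -49.24248123168945), 18.008115768432617)
top post 61 [0.62951177 0.09442095 0.22626775] [0.62271975 0.08653601 0.20013762] [0.6397697  0.10266976 0.23752418] ((631.6947021484375, 95.5519790649414), 9.081080436706543)
scene knob 199 [ 0.52849134 -0.05353467  0.1641609 ] [ 0.50900093 -0.07003291  0.1553278 ] [ 0.54540425 -0.03402341  0.16961842] ((527.1985473632812, -53.16263198852539), 19.169523239135742)
scene post 115 [0.635342   0.08883439 0.22369608] [0.62453905 0.08225359 0.20013561] [0.64261546 0.10043593 0.23838629] ((633.9003295898438, 91.5654525756836), 9.558573722839355)
```

View pics/c.png

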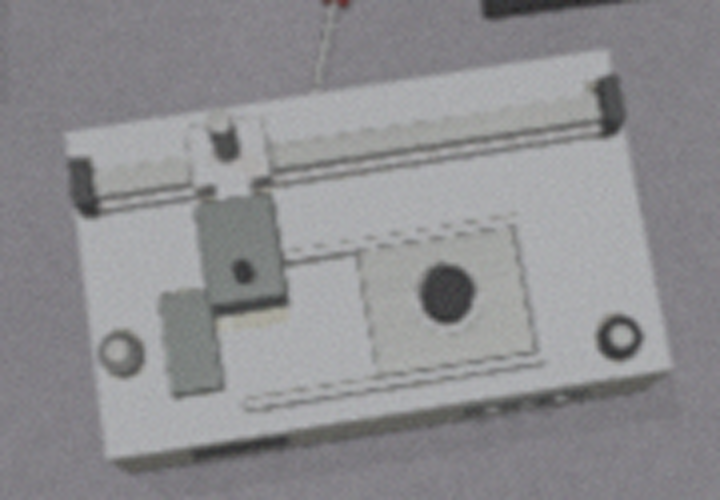

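The post axis is at about (0.633, 0.0935) and the knob at (0.5265, -0.051). Box yaw is about 5.55°. In the box frame, post minus knob is (120, 133) mm, which matches the expected 120 in x, so joint travel is about 0.067. I'll go above the post with the tool's y along the box's y.

```bash
python3 -m creep '[[38,-47,14,0,0,0.103],[38,-47,14,0,0,0.103],[38,-47,14,0,0,0.103],[38,-48,14,0,0,0.103],[38,-48,14,0,0,0.103]]' 1 30; python3 -m creep '[[38,-48,0,0,0,0],[38,-48,0,0,0,0],[38,-48,0,0,0,0],[38,-48,0,0,0,0],[37,-48,0,0,0,0]]'; python3 -m creep '[[0,0,0,0,0,0],[0,0,0,0,0,0]]'
```

```text
clock: 0.72
tool_pos: [0.4445, 0.3327, 0.3011]
orientation: [-0.0, -0.05, 0.999, -0.0]
wrist_force: [0.3, 1.4, 0.4]
finger_gap: 0.0856
gripper_force: 0.0
clock: 1.35
tool_pos: [0.6336, 0.0927, 0.3005]
orientation: [-0.0, -0.048, 0.999, 0.0]
wrist_force: [-0.2, -0.3, -0.4]
finger_gap: 0.0854
gripper_force: 0.0
clock: 1.6
tool_pos: [0.6325, 0.0945, 0.3005]
orientation: [-0.001, -0.048, 0.999, 0.0]
wrist_force: [-0.1, 0.1, 0.0]
finger_gap: 0.0855
gripper_force: 0.0
```

```bash
cat > w.py <<'E'
from h import *
from scipy.spatial.transform import Rotation as R
def wrist(save=None):
    s=ctrl.observe();p,d=imaging.camera("wrist");c=imaging.get_calibration("wrist")
    if save: cv2.imwrite(save,p[...,::-1])
    q=s["orientation"];T=np.eye(4);T[:3,:3]=R.from_quat([q[1],q[2],q[3],q[0]]).as_matrix();T[:3,3]=s["tool_pos"]
    T=T@np.array(c["T_tool_cam"]);K=np.array(c["camera_matrix"]);v,u=np.mgrid[:420,:560]
    X=np.stack([(u-K[0,2])/K[0,0]*d,(v-K[1,2])/K[1,1]*d,d,np.ones_like(d)],-1)@T.T
    return p,np.where(d[...,None]>0,X[...,:3],np.nan)
E
python3 - <<'E'
from w import *
p,X=wrist("pics/w1.png")
for z0,z1,c in((.225,.24,(.633,.094)),(.155,.172,(.5265,-.051))):
    m=(X[...,2]>z0)&(X[...,2]<z1)&(np.hypot(X[...,0]-c[0],X[...,1]-c[1])<.035)
    q=X[m]; print(len(q)); 
    if len(q): print(np.median(q[:,2]),cv2.minEnclosingCircle((q[:,:2]*1000).astype(np.float32)))
E
```

```text
604
0.2361358347174423 ((634.4927368164062, 93.76441955566406), 8.952628135681152)
2084
0.16571842363766856 ((528.6651611328125, -49.91714859008789), 18.236610412597656)
```

View pics/w1.png

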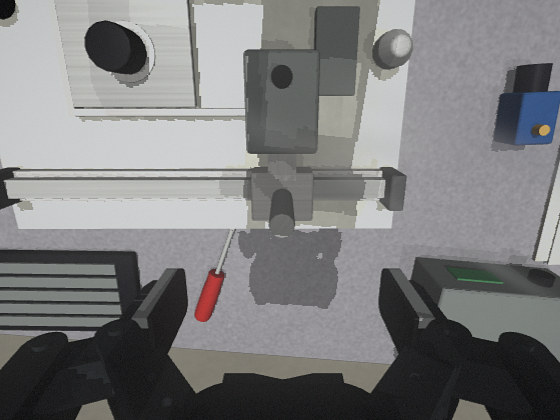

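The wrist view shows the post top at (282,222), midway between the fingers, and its 9 mm measured radius fits. I'll descend and grip.

```bash
python3 -m creep '[[1,0,-40,0,0,0],[0,0,-40,0,0,0],[0,0,-19,0,0,0],[0,0,0,0,0,0]]'; python3 -m creep '[[0,0,0,0,0,0],[0,0,0,0,0,0],[0,0,0,0,0,0],[0,0,0,0,0,0],[0,0,0,0,0,0]]' -1 30
```

```text
clock: 2.15
tool_pos: [0.6326, 0.0953, 0.2007]
orientation: [-0.001, -0.049, 0.999, 0.0]
wrist_force: [-0.3, -0.5, -0.4]
finger_gap: 0.0852
gripper_force: 0.0
clock: 2.78
tool_pos: [0.6342, 0.0943, 0.2031]
orientation: [0.001, -0.048, 0.999, -0.0]
wrist_force: [-0.2, -1.0, 3.7]
finger_gap: 0.0171
gripper_force: 29.6
```

```bash
python3 -m creep '[[2,-20,0,0,0,0],[3.5,-35,0,0,0,0],[3.5,-35,0,0,0,0],[3.5,-35,0,0,0,0],[3,-30,0,0,0,0]]'; python3 -m creep '[[3,-30,0,0,0,0],[2,-20,0,0,0,0],[1.5,-15,0,0,0,0],[0.5,-5,0,0,0,0],[0,0,0,0,0,0]]'; python3 -m creep '[[0.5,-5,0,0,0,0],[0.5,-5,0,0,0,0],[0,0,0,0,0,0]]'
```

```text
clock: 3.4
tool_pos: [0.6493, -0.0616, 0.2031]
orientation: [0.0, -0.048, 0.999, 0.001]
wrist_force: [-1.3, 4.0, 4.9]
finger_gap: 0.0169
gripper_force: 30.0
clock: 4.03
tool_pos: [0.6562, -0.1323, 0.2031]
orientation: [-0.0, -0.048, 0.999, -0.001]
wrist_force: [-2.3, -1.6, 5.3]
finger_gap: 0.017
gripper_force: 30.1
clock: 4.4
tool_pos: [0.6567, -0.1381, 0.2031]
orientation: [-0.001, -0.049, 0.999, 0.003]
wrist_force: [-5.8, 10.3, 7.3]
finger_gap: 0.0168
gripper_force: 30.7
```

```bash
python3 -m creep '[[0.5,-5,0,0,0,0],[0,0,0,0,0,0],[0,0,0,0,0,0],[0,0,0,0,0,0]]'; python3 -m creep '[[0,0,0,0,0,0],[0,0,0,0,0,0],[0,0,0,0,0,0],[0,0,0,0,0,0]]' 1; python3 -m creep '[[0,0,40,0,0,0],[0,0,50,0,0,0],[0,0,0,0,0,0],[0,0,0,0,0,0]]'
python3 - <<'E'
from w import *
p,X=wrist("pics/w2.png")
for z0,z1,c in((.225,.24,(.656,-.138)),(.155,.172,(.5275,-.05))):
    m=(X[...,2]>z0)&(X[...,2]<z1)&(np.hypot(X[...,0]-c[0],X[...,1]-c[1])<.035)
    q=X[m]; print(len(q)); 
    if len(q): print(np.median(q[:,2]),cv2.minEnclosingCircle((q[:,:2]*1000).astype(np.float32)))
E
```

```text
clock: 4.9
tool_pos: [0.6568, -0.1381, 0.203]
orientation: [-0.002, -0.05, 0.999, 0.007]
wrist_force: [-8.4, 22.6, 11.7]
finger_gap: 0.0174
gripper_force: 32.7
clock: 5.4
tool_pos: [0.6577, -0.1462, 0.2019]
orientation: [-0.0, -0.048, 0.999, -0.0]
wrist_force: [0.1, 0.7, 0.0]
finger_gap: 0.0849
gripper_force: 0.0
clock: 5.9
tool_pos: [0.6577, -0.1458, 0.292]
orientation: [0.0, -0.048, 0.999, -0.0]
wrist_force: [-0.4, -0.2, -1.1]
finger_gap: 0.0855
gripper_force: 0.0
660
0.23601850330087254 ((657.2042846679688, -138.3449249267578), 9.090255737304688)
2188
0.16565117141343788 ((528.6587524414062, -50.55475616455078), 18.01913070678711)
```

View pics/w2.png

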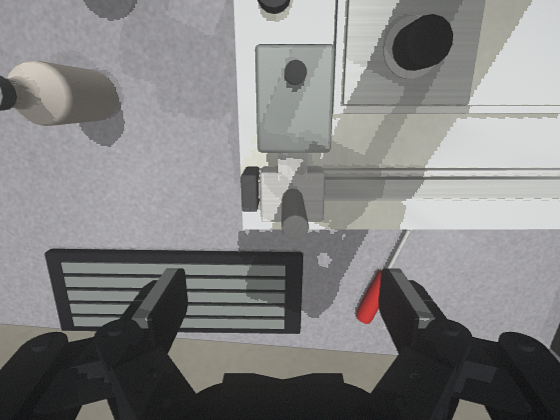

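The wrist view shows the carriage block against the dark right-hand stop at (258,190). The stop pushed back with 22 N and the post moved 233 mm. Next is the knob.

```bash
python3 -m creep '[[-35,25,0,0,0,0],[-45,33,0,0,0,0],[-40,30,0,0,0,0],[-10,8,0,0,0,0],[0,0,0,0,0,0]]' 1 60; python3 -m creep '[[0,0,-50,0,0,0],[0,0,-50,0,0,0],[0,0,-40,0,0,0],[0,0,0,0,0,0]]'
```

```text
clock: 6.58
tool_pos: [0.5274, -0.0493, 0.2912]
orientation: [-0.0, -0.048, 0.999, 0.0]
wrist_force: [0.7, -1.1, 0.9]
finger_gap: 0.0854
gripper_force: 0.0
clock: 7.08
tool_pos: [0.5256, -0.0497, 0.1474]
orientation: [-0.004, -0.048, 0.999, 0.001]
wrist_force: [0.7, -0.5, -0.4]
finger_gap: 0.0855
gripper_force: 0.0
```

```bash
python3 -m creep '[[0,0,-10,0,0,0],[0,0,-8,0,0,0],[0,0,0,0,0,0]]'; python3 -m creep '[[0,0,0,0,0,0],[0,0,0,0,0,0],[0,0,0,0,0,0],[0,0,0,0,0,0]]' -1 60;  python3 -m creep '[[-0.5,5,0,0,0,0],[-0.5,5,0,0,0,0],[-0.5,5,0,0,0,0],[0,0,0,0,0,0]]'
```

```text
clock: 7.45
tool_pos: [0.5285, -0.0493, 0.1351]
orientation: [0.001, -0.048, 0.999, 0.0]
wrist_force: [-0.2, 2.1, 0.8]
finger_gap: 0.0853
gripper_force: 0.0
clock: 7.95
tool_pos: [0.5279, -0.0501, 0.1347]
orientation: [0.0, -0.048, 0.999, -0.001]
wrist_force: [-0.8, -1.9, 2.9]
finger_gap: 0.035
gripper_force: 59.7
clock: 8.45
tool_pos: [0.5276, -0.0454, 0.1349]
orientation: [0.001, -0.047, 0.999, -0.012]
wrist_force: [3.2, -40.3, -5.2]
finger_gap: 0.0348
gripper_force: 60.7
```

It stops dead at about 4.7 mm with 40 N, so the latch is caught. I'll relax the pull and turn the knob by -1.55 rad.

```bash
python3 -m creep '[[0.5,-5,0,0,0,0],[0.8,-8,0,0,0,0],[0,0,0,0,0,0]]'; python3 -m creep '[[0,0,0,0,0,-0.15],[0,0,0,0,0,-0.15],[0,0,0,0,0,-0.15],[0,0,0,0,0,-0.15],[0,0,0,0,0,-0.15]]'; python3 -m creep '[[0,0,0,0,0,-0.16],[0,0,0,0,0,-0.16],[0,0,0,0,0,-0.16],[0,0,0,0,0,-0.16],[0,0,0,0,0,-0.16]]'; python3 -m creep '[[0,0,0,0,0,0],[0,0,0,0,0,0]]';  python3 -m creep '[[-0.5,5,0,0,0,0],[-0.5,5,0,0,0,0],[-0.5,5,0,0,0,0],[0,0,0,0,0,0]]'
```

```text
clock: 8.82
tool_pos: [0.5278, -0.0482, 0.1347]
orientation: [0.0, -0.048, 0.999, -0.0]
wrist_force: [-1.2, -3.0, 4.8]
finger_gap: 0.0343
gripper_force: 61.5
clock: 9.45
tool_pos: [0.5276, -0.0475, 0.1347]
orientation: [0.0, 0.323, 0.946, -0.001]
wrist_force: [-2.0, -3.0, 3.9]
finger_gap: 0.0346
gripper_force: 61.4
clock: 10.07
tool_pos: [0.5272, -0.047, 0.1347]
orientation: [-0.0, 0.666, 0.746, -0.001]
wrist_force: [-4.6, -2.6, 5.7]
finger_gap: 0.0342
gripper_force: 61.4
clock: 10.32
tool_pos: [0.5272, -0.047, 0.1347]
orientation: [-0.0, 0.664, 0.748, -0.001]
wrist_force: [-4.3, -3.0, 5.9]
finger_gap: 0.0345
gripper_force: 61.7
clock: 10.82
tool_pos: [0.5257, -0.0317, 0.1347]
orientation: [-0.0, 0.664, 0.748, -0.0]
wrist_force: [-3.8, -3.6, 6.3]
finger_gap: 0.0345
gripper_force: 61.6
```

It's free: 15 mm of travel at spring force only. Drawing it fully open.

```bash
python3 -m creep '[[-1.5,15,0,0,0,0],[-1.5,15,0,0,0,0],[-1.5,15,0,0,0,0],[-1,12,0,0,0,0],[0,0,0,0,0,0]]'; python3 -m creep '[[-0.5,5,0,0,0,0],[-0.5,5,0,0,0,0],[-0.2,2,0,0,0,0],[0,0,0,0,0,0],[0,0,0,0,0,0]]'
```

```text
clock: 11.45
tool_pos: [0.5202, 0.0253, 0.1347]
orientation: [0.0, 0.664, 0.748, -0.001]
wrist_force: [-3.4, -4.2, 6.0]
finger_gap: 0.0343
gripper_force: 61.6
clock: 12.08
tool_pos: [0.5193, 0.0342, 0.1347]
orientation: [0.002, 0.664, 0.748, -0.003]
wrist_force: [-2.8, -13.0, 4.9]
finger_gap: 0.034
gripper_force: 61.6
```

It's at the stop with 13 N. I'll check the scene before handing in.

```bash
python3 -m creep '[[0,0,0,0,0,0],[0,0,0,0,0,0],[0,0,0,0,0,0]]'
python3 - <<'E'
from h import *
p,d=imaging.camera("scene");cv2.imwrite("pics/s2.png",p[...,::-1])
X=cloud("scene",d)
m=(X[...,2]>.222)&(X[...,2]<.24)&(np.hypot(X[...,0]-.657,X[...,1]+.138)<.03);q=X[m]
print(len(q),q.mean(0) if len(q) else "")
E
```

```text
clock: 12.45
tool_pos: [0.5193, 0.0342, 0.1347]
orientation: [0.002, 0.664, 0.748, -0.003]
wrist_force: [-2.7, -13.2, 5.3]
finger_gap: 0.0345
gripper_force: 61.6
81 [ 0.65756194 -0.14069735  0.23334599]
```

View pics/s2.png

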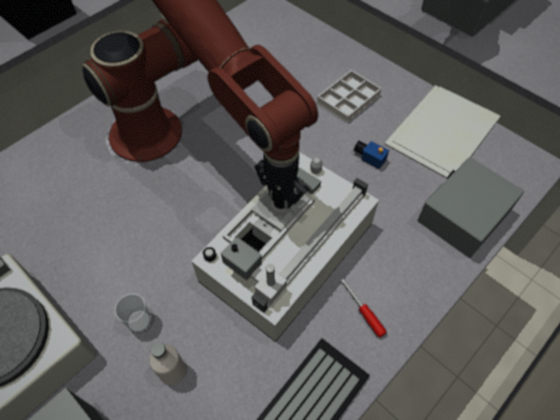

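The scene view shows the hatch open at (258,237), the gripper holding the knob at (285,195), and the carriage at the right stop (268,285). The mount (209,254), objective (317,163), beaker, bottle and blue camera haven't moved.

```bash
python3 -c "from workcell import job_done; print(job_done())"
```

```text
the job is handed in; nothing more can be done
None
```

I handed the job in at about 12.5 s of the 51 s: the camera is parked against the right-hand stop, the caught latch is freed by a quarter turn, and the gripper is holding the hatch fully open, with nothing loose disturbed; no verdict came back.

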